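Unlock the guide roller and lower it out of its stand into the wooden cradle

TASK

The blue guide roller has to come off its grey stand for cleaning. First flip the red cam lever over and back until it is fully open, with the roller still sitting in its slots; then draw the roller out of the open front ends of the slots and lower it into the notches of the wooden cradle, so that it lies level in both notches, and let go. Leave the lever open.

Things in the scene. Friction and masses are not known exactly. Their poses are not given: they have to be found in the camera images.
- roller: Blue roller, 0.3 kg: barrel 40 mm diameter, 70 mm long, axle with 10 mm square ends, 136 mm over all. Origin on the axle at mid length, y along the axle. It starts seated in the stand, axle 85 mm above the bench, axes parallel to the stand's. It cannot be lifted out: draw it 70 mm to the stand's front, level or a little downward, and it is clear of stand and lever. Take the barrel from above, fingers before and behind it.
- stand: Grey stand fixed to the bench; origin under the seated axle, -x its front (to the robot), +y its left. Two cheeks 8 mm thick, inner faces 88 mm apart, x -35 to +38 mm, tops 113 mm high; between them nothing over 35 mm. The axle lies in a slot in each cheek, open to the front: floor level to 9 mm before the axle's middle, then falling 12 mm to the open end at 35 mm; level roof 5 mm above the axle.
- cam_lever (a joint): Red cam lever outside the stand's left cheek. 0 = closed (arm up, leaning 30 degrees to the stand's front, lobe blocking the slot); 1.40 rad = fully open, at its stop (arm leaning 50 degrees to the rear); open from 1.15 on. Smooth. Starts at 0 to 0.15, stays where left. Pivot level, along the stand's y, 12 mm before the axle, 105 mm above the bench. About 2 N at the bar moves it.
- lever_bar (a point): Middle of the red round bar at the lever's end: 12 mm thick, sticking out 26 mm to the left of the arm, along the stand's y; 94 mm left of the stand's middle, 75 mm from the pivot axis. Closed: 170 mm above the bench, 50 mm before the axle. Open: 153 mm above, 45 mm behind the axle. A shut gripper's tip, 130 mm above the bench, pushing it from the front straight to the rear opens it in one stroke.
- cradle: Dark wooden cradle fixed to the bench, 75 x 150 mm; origin on the bench under its middle. Two uprights 90 mm apart inside, 14 mm thick, 63 mm high, each notched in the top: level floor 24 mm wide, 45 mm above the bench, steep flanks, 45 mm wide at the top. The roller lies along its y, either way round, an axle end in each notch, axle 50 mm above the bench. Between the uprights nothing over 10 mm.

How it is judged:
By the outcome, as a careful person would: the job done as asked, in the order asked, and still so for the second after the job is handed in, with the robot touching nothing.
It also fails if it takes over 48 s, if anything falls off the work surface, if the arm or the gripper's body presses on something with over 40 N, if the wrist force passes 120 N, or if a joint passes its speed limit or range.

ROBOT

A 7-joint arm with a two-finger parallel gripper is mounted at the origin on the work surface; the furniture and walls round the work are solid. World frame = base frame: x ahead of the robot, y to its left, z up, the work surface at z = 0. Lengths are in mm, angles in rad, forces in N, time in s.
With the tool pointing down it reaches from about 400 to 875 mm from the base axis. Payload 4.4 kg.
Tool frame: the origin (TCP) lies midway between the tips of the shut fingers; the grasp point (between the pads) lies 19 mm behind it; z points along the fingers, y is the line along which they close (so a half turn about z gives the same grasp; the last joint's range is limited). The gripper opens to 85 mm and grips with 20 to 120 N. Pads are 22 mm wide; open, the fingers measure 114 mm over their backs; the gripper's body (76 mm by 85 mm) begins 54 mm behind the grasp point. The pads swing forward as they close: fully open they stand 13 mm farther back than shut.
Start: joints at [-1.308, 0.628, 0.038, 1.517, -0.027, 0.996, -0.02], TCP at [209.866, 615.202, 231.313] pointing down, gripper open.
Joint ranges: [-3.06, 3.06], [-0.37, 2.12], [-1.25, 1.32], [0.18, 2.47], [-1.1, 4.24], [0.23, 1.98], [-2.94, 2.94]. Speed limits (rad/s): [2.57, 2.57, 3.14, 3.14, 3.14, 3.14, 3.14].

INTERFACE

Orientations are given as [roll, pitch, yaw] about the fixed x, y, z axes, in that order (R = Rz(yaw) Ry(pitch) Rx(roll)).
In Python, from cell import ctrl gives the robot as it stands. The module is installed in compiled form; this text tells all that it offers.
- The arm moves only by the tool step_arm, never from a script. Its argument "commands" is one flat list of numbers, 7 for each row, row after row: the shift along the tool's x, y, z in cm, then the turn, a rotation vector about the tool's x, y, z in rad, then the opening, from 0 (shut) to 1 (fully open). A call has 1 to 10 rows; each row is the pose to reach, as a shift and turn from the pose commanded when the call began, along the tool's axes at that moment; what a row does not reach only later rows make up. A row lasts 1/10 s, in which the tool goes at most 50 mm and 8.59 degrees, less where a joint would pass 70% of its speed; a pose out of reach is approached as far as the arm can. A call with a gripper value outside its range is refused whole. The fingers move at their own pace and stop on an object; the grip force is fixed at half the most. Time passes only in rows, so rows that repeat a pose let the fingers close. It gives the time, the measured TCP pose, the force, the opening and the grip force at its end, in the units of the state.
- ctrl.read_state(): the state, without advancing time (a new reading comes with each control period).
- ctrl.get_image(name): name is "scene" or "top" or "wrist"; returns a dict with "image" (400x640x3 uint8, red, green, blue), "range_z" (400x640 float32, mm along the optical axis (not along the pixel's ray), 0 where there is no reading), "vfov" (degrees; the focal length in pixels is half the picture's height over the tangent of half this angle, whatever the lens; pixels are square), "cx", "cy" (the principal point, pixels), "D" ([k1, k2, p1, p2, k3] as OpenCV has them; the pictures are not rectified), "world_to_cam" (4x4, takes a point from world to camera coordinates). Camera axes: x right, y down, z forward; pixel columns grow to the right and rows downward; lengths in mm; the calibration is good to about 2 mm. A picture is of the moment at which its call begins.
- ctrl.finish_job(): hands the job in; it is judged then, once.
The state is a dict: "clock": time; "qpos": joint angles; "qd": joint speeds; "tau": joint torques, N m; "eef_pos": TCP position; "tool_rot": TCP orientation; "force": force on the tool from outside, world axes, zero at the start; "torque": the same for the moment, N m; "width": finger opening in mm; "gripper_force": force on a finger pad.
Only numpy, scipy, OpenCV 4.12 (cv2) and the standard library are available. Lean on these libraries where they do the work, as an engineer would, in place of code of your own. Each camera call takes 0.05 s, during which the arm holds its last target. There are 200 camera calls.

## Working session

There is one attempt and no reset: what is moved stays moved. The work goes in short steps, Python scripts to look and compute and a tool call to move; the robot and the scene stay as the last step left them, time stands still between calls to the robot, and variables do not carry over. Pictures are saved under pics/ and viewed, at most 10 in all, crops included, and the job is handed in when it is done.

Besides the shell and the picture viewer there is one more tool, called after "Emit:" in YAML: its name, and indented under it one key for each argument. step_arm: Moves the arm, as the interface text tells. Its arguments: {"type":"object","properties":{"commands":{"type":"array"}},"required":["commands"]}

```bash
mkdir -p pics
cat > h.py <<'E'
import numpy as np, cv2, pickle
from cell import ctrl
from scipy.spatial.transform import Rotation as R
def K(d):
    f=200/np.tan(np.radians(d["vfov"])/2); return np.array([[f,0,d["cx"]],[0,f,d["cy"]],[0,0,1.]])
def grab(n,save=None):
    d=ctrl.get_image(n)
    if save: cv2.imwrite(f"pics/{save}.png",d["image"][:,:,::-1])
    return d
def rays(d,uv):
    uv=np.asarray(uv,float).reshape(-1,1,2)
    p=cv2.undistortPoints(uv,K(d),np.array(d["D"])).reshape(-1,2)
    T=np.array(d["world_to_cam"]); 
    return -T[:3,:3].T@T[:3,3], np.c_[p,np.ones(len(p))], T
def onplane(d,uv,z):
    c,r,T=rays(d,uv); w=r@T[:3,:3]; s=(z-c[2])/w[:,2]; return c+s[:,None]*w
def depthpts(d,uv):
    c,r,T=rays(d,uv); uv=np.asarray(uv).reshape(-1,2).astype(int)
    z=d["range_z"][uv[:,1],uv[:,0]]; P=c+(r*z[:,None])@T[:3,:3]; return P[z>0]
def mask(d,col):
    h=cv2.cvtColor(d["image"],cv2.COLOR_RGB2HSV).astype(int); H,S,V=h[...,0],h[...,1],h[...,2]
    if col=="blue": return (H>100)&(H<130)&(S>120)&(V>50)
    if col=="red": return ((H<8)|(H>172))&(S>140)&(V>60)
def uvof(m): y,x=np.nonzero(m); return np.c_[x,y]
E
python3 - <<'E'
from h import *
for n in("scene","top","wrist"):
    d=grab(n,n+"0")
    c,_,T=rays(d,[[320,200]]); print(n,d["vfov"],d["cx"],d["cy"],d["D"],c.round(),T[2,:3].round(2))
    for col in("blue","red"):
        u=uvof(mask(d,col)); print(col,len(u), u.mean(0) if len(u) else 0)
        if len(u): P=depthpts(d,u); print(np.percentile(P,[2,50,98],axis=0).round()if len(P) else 0)
s=ctrl.read_state(); print(s["eef_pos"],s["tool_rot"],s["clock"])
E
```

```text
scene 56.18662961953575 323.5509038692956 199.55948332652827 [-0.08930934  0.          0.          0.          0.        ] [ 160. -473.  677.] [ 0.39  0.67 -0.63]
blue 208 [301.97596154 176.30288462]
[[504. 228.  75.]
 [521. 260. 101.]
 [554. 293. 105.]]
red 678 [454.13126844 263.77581121]
[[ 290. -468.   68.]
 [ 488. -307.  255.]
 [ 529.  347.  556.]]
top 53.43544261612519 323.4080357364407 195.65720610315756 [-0.10095206  0.          0.          0.          0.        ] [403. 120. 994.] [ 0.11  0.01 -0.99]
blue 433 [267.49191686 184.12471132]
[[504. 229.  95.]
 [523. 260. 102.]
 [543. 291. 107.]]
red 280 [341.91428571 221.32857143]
[[ 297. -371.    4.]
 [ 496.  322.  113.]
 [ 532.  371.  177.]]
wrist 66.12204556669629 323.86354065955186 203.58788497502596 [-0.00311226  0.          0.          0.          0.        ] [148. 635. 373.] [ 0.24 -0.08 -0.97]
blue 0 0
red 0 0
[209.70466363 614.76906523 230.62683276] [-3.14021073e+00 -8.58911660e-06  2.81279422e+00] 0.15
```

View pics/top0.png

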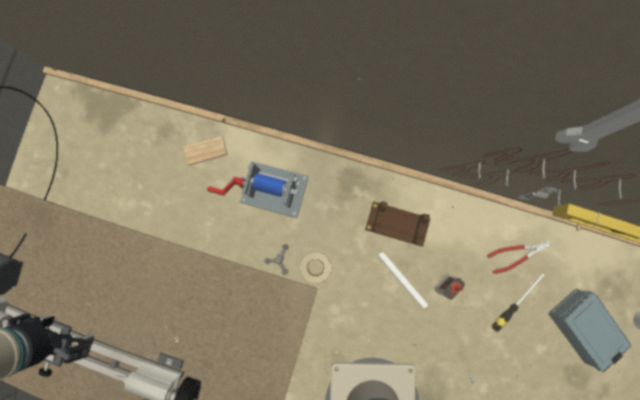

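View pics/scene0.png

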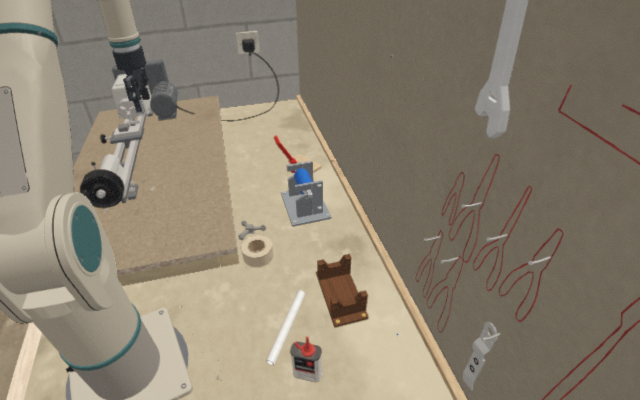

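The top view shows the stand with the blue roller at about (268,184), the red lever to its left with its bar near (213,190), and the dark cradle at (398,223). The scene view agrees: roller (302,176), cradle (342,290), lever up.

Run:
```python
from h import *
from h import *
for n in("top","scene"):
    d=grab(n)
    yy,xx=np.mgrid[0:400,0:640]; u=np.c_[xx.ravel(),yy.ravel()]
    c,r,T=rays(d,u); P=c+(r*d["range_z"].ravel()[:,None])@T[:3,:3]
    hsv=cv2.cvtColor(d["image"],cv2.COLOR_RGB2HSV).reshape(-1,3).astype(int)
    b=mask(d,"blue").ravel(); 
    m,(w,h),a=cv2.minAreaRect(u[b].astype(np.float32)); print(n,"blue",m,w,h,a)
    bx=cv2.boxPoints((m,(w,h),a)); print(onplane(d,bx,95).round(1))
    q=P[b]; q=q[abs(q[:,2]-100)<10]; print(q.mean(0), np.degrees(np.linalg.svd(q[:,:2]-q[:,:2].mean(0))[2][0]*0+np.arctan2(*np.linalg.svd(q[:,:2]-q[:,:2].mean(0))[2][0])))
    red=mask(d,"red").ravel()&(P[:,0]>450)&(P[:,0]<620)&(P[:,1]>280)&(P[:,1]<420); q=P[red]
    o=np.argsort(q[:,1]); print("red",q[o][::max(1,len(o)//12)].round())
    br=(hsv[:,2]<120)&(hsv[:,1]>80)&(P[:,2]>-5)&(P[:,2]<80)&(P[:,0]>380)&(P[:,0]<560)&(P[:,1]>-60)&(P[:,1]<110)
    q=P[br]; print("brown",len(q),np.percentile(q,[1,50,99],axis=0).round())
    t=q[q[:,2]>52]; mm=cv2.minAreaRect(t[:,:2].astype(np.float32)); print("tops",len(t),mm, t[:,2].max()); 
    mm=cv2.minAreaRect(q[:,:2].astype(np.float32)); print("all",mm)
```

```text
top blue (267.26348876953125, 184.13694763183594) 29.824451446533203 14.815601348876953 14.931416511535645
[[515.4 298.8  95. ]
 [548.8 291.6  95. ]
 [532.6 224.3  95. ]
 [499.4 231.7  95. ]]
[523.1352571  260.17421439 101.59536908] [-165.89446773 -165.89446773]
red [[529. 316. 115.]
 [529. 320. 115.]
 [520. 325. 111.]
 [531. 330. 115.]
 [523. 333. 126.]
 [514. 336. 141.]
 [510. 338. 152.]
 [499. 340. 174.]
 [496. 345. 177.]
 [496. 353. 174.]
 [498. 361. 176.]
 [502. 367. 177.]
 [500. 374. 174.]]
brown 923 [[412. -59.   6.]
 [452. -21.  10.]
 [493.  21.  64.]]
tops 100 ((457.7419738769531, -2.672088623046875), (14.170276641845703, 71.8233413696289), 75.28785705566406) 67.70340575826049
all ((453.30255126953125, -24.07330322265625), (88.9807357788086, 73.74815368652344), 76.6100845336914)
scene blue (303.219482421875, 179.47560119628906) 23.537099838256836 14.527351379394531 65.224853515625
[[510.7 299.2  95. ]
 [555.8 307.   95. ]
 [530.7 206.4  95. ]
 [489.4 201.2  95. ]]
[522.57728641 260.06909503 100.92650596] [-167.37921199 -167.37921199]
red [[531. 311. 114.]
 [525. 317. 115.]
 [525. 329. 122.]
 [526. 331. 117.]
 [518. 333. 129.]
 [519. 334. 134.]
 [522. 335. 129.]
 [509. 336. 143.]
 [491. 337. 170.]
 [494. 338. 165.]
 [495. 339. 173.]
 [491. 343. 175.]
 [501. 359. 174.]]
brown 1071 [[411. -58.   6.]
 [451. -17.  12.]
 [492.   6.  63.]]
tops 104 ((458.3253173828125, -5.140789031982422), (14.075639724731445, 73.63656616210938), 75.4388656616211) 64.12696933611448
all ((452.3636474609375, -28.08977508544922), (82.80638122558594, 74.53657531738281), 74.74116516113281)
```

```bash
cat >> h.py <<'E'
def plan(targets):
    """targets: (x,y,z,yawdeg) tool down -> row shift cm + rotvec"""
    s=ctrl.read_state(); p=np.array(s["eef_pos"]); A=R.from_euler("xyz",s["tool_rot"])
    print("at",p.round(1),np.degrees(s["tool_rot"]).round(1),"t",round(s["clock"],2))
    for x,y,z,w in targets:
        B=R.from_euler("xyz",[np.pi,0,np.radians(w)])
        print((A.inv().apply(np.array([x,y,z])-p)/10).round(2),(A.inv()*B).as_rotvec().round(3))
E
python3 - <<'E'
from h import *
plan([(300,520,280,120),(515,290,270,76.4)])
E
```

```text
at [209.8 614.9 230.9] [-179.9   -0.   161.2] t 0.25
[-11.6   -6.07  -4.91] [-0.001  0.     0.718]
[-39.38 -20.9   -3.89] [-1.000e-03  1.000e-03  1.479e+00]
```

Emit:
step_arm:
  commands: [-3, -1.5, -3, 0, 0, 0.14, 0, -7, -3.5, -4, 0, 0, 0.28, 0, -11, -5.7, -4, 0, 0, 0.42, 0, -15, -8, -4, 0, 0, 0.57, 0, -19, -10, -4, 0, 0, 0.71, 0, -23, -12, -4, 0, 0, 0.86, 0, -27, -14.3, -4, 0, 0, 1.0, 0, -31, -16.5, -4, 0, 0, 1.15, 0, -35, -18.7, -4, 0, 0, 1.3, 0, -39.4, -20.9, -4, 0, 0, 1.44, 0]

```text
clock: 1.25
eef_pos: [515.8, 289.2, 271.4]
tool_rot: [-3.141, -0.001, 1.368]
force: [0.7, 1.1, -0.6]
width: 0.1
gripper_force: 0.0
```

Emit:
step_arm:
  commands: [0, 0, 0, 0, 0, 0.04, 0, 0, 0, 0, 0, 0, 0.04, 0, 0, 0, 0, 0, 0, 0.04, 0]

```text
clock: 1.55
eef_pos: [514.4, 291.3, 271.0]
tool_rot: [-3.14, -0.0, 1.336]
force: [-0.0, 0.5, 0.6]
width: 0.2
gripper_force: 0.0
```

Run:
```python
from h import *
d=grab("wrist","w1"); pickle.dump(d,open("w1.pkl","wb"))
plan([(515,290,270,76.4)])
```

```text
at [514.2 291.7 271.1] [-179.9   -0.    76.6] t 1.6
[-0.14  0.12  0.11] [-0.001 -0.     0.003]
```

View pics/w1.png

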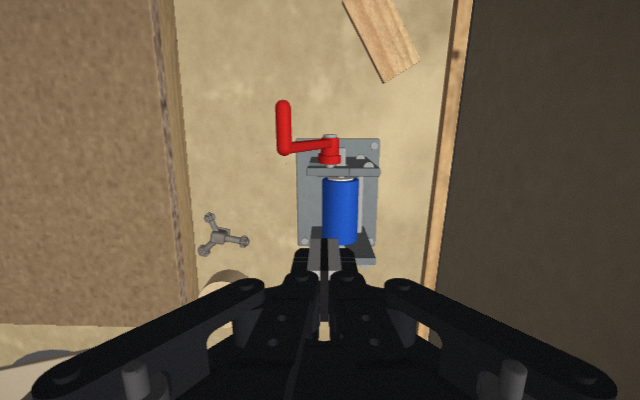

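The wrist view shows the blue barrel at (340,210), the closed red lever with its bar from (283,103) to (285,152), and the stand's left cheek at row 168.

Run:
```python
from h import *
d=pickle.load(open("w1.pkl","rb"))
b=mask(d,"blue")
mids=[]
for r in range(190,238):
    c=np.nonzero(b[r])[0]
    mids.append(((c[0]+c[-1])/2,r))
A=onplane(d,mids,85); v=np.linalg.svd(A-A.mean(0))[2][0]; v*=np.sign(v[1]); print("axis",A.mean(0).round(1),v.round(3),"yaw",np.degrees(np.arctan2(-v[0],v[1])))
P=depthpts(d,uvof(b)); top=P[P[:,2]>100]; print("barrel top",np.percentile(P,[1,50,99],axis=0).round(1))
Y=np.array([v[0],v[1],0]);X=np.array([Y[1],-Y[0],0])
print("barrel along y",np.percentile((P)@Y,[0.5,99.5]), "x",A.mean(0)@X)
r=mask(d,"red"); Q=depthpts(d,uvof(r)); q=np.c_[Q@X,Q@Y,Q[:,2]]-[A.mean(0)@X,0,0]
bar=q[q[:,2]>155]; print("bar (x rel axis, y, z)",np.percentile(bar,[1,50,99],axis=0).round(1))
yy,xx=np.mgrid[100:270,280:390]; G=depthpts(d,np.c_[xx.ravel(),yy.ravel()]); g=np.c_[G@X-A.mean(0)@X,G@Y,G[:,2]]
t=g[(g[:,2]>108)&(g[:,2]<118)&(abs(g[:,0])<45)]; hst=np.histogram(t[:,1],bins=np.arange(t[:,1].min(),t[:,1].max()+3,3)); print(list(zip(hst[1].round(),hst[0])))
print("cheek x",np.percentile(t[:,0],[1,99]))
```

```text
axis [523.  253.2  85. ] [0.243 0.97  0.   ] yaw -14.03586534307962
barrel top [[500.9 223.3  84.2]
 [524.3 261.6 101.8]
 [547.5 294.8 105.4]]
barrel along y [343.49977486 412.43245369] x 445.9357461660294
bar (x rel axis, y, z) [[-54.8 446.9 155.9]
 [-48.1 463.6 174.6]
 [-35.5 485.9 176.9]]
[(np.float64(324.0), np.int64(46)), (np.float64(327.0), np.int64(56)), (np.float64(330.0), np.int64(68)), (np.float64(333.0), np.int64(0)), (np.float64(336.0), np.int64(0)), (np.float64(339.0), np.int64(0)), (np.float64(342.0), np.int64(0)), (np.float64(345.0), np.int64(0)), (np.float64(348.0), np.int64(0)), (np.float64(351.0), np.int64(0)), (np.float64(354.0), np.int64(0)), (np.float64(357.0), np.int64(0)), (np.float64(360.0), np.int64(0)), (np.float64(363.0), np.int64(0)), (np.float64(366.0), np.int64(0)), (np.float64(369.0), np.int64(0)), (np.float64(372.0), np.int64(0)), (np.float64(375.0), np.int64(0)), (np.float64(378.0), np.int64(0)), (np.float64(381.0), np.int64(0)), (np.float64(384.0), np.int64(0)), (np.float64(387.0), np.int64(0)), (np.float64(390.0), np.int64(0)), (np.float64(393.0), np.int64(0)), (np.float64(396.0), np.int64(0)), (np.float64(399.0), np.int64(0)), (np.float64(402.0), np.int64(0)), (np.float64(405.0), np.int64(0)), (np.float64(408.0), np.int64(0)), (np.float64(411.0), np.int64(0)), (np.float64(414.0), np.int64(0)), (np.float64(417.0), np.int64(4)), (np.float64(420.0), np.int64(222)), (np.float64(423.0), np.int64(218)), (np.float64(426.0), np.int64(159)), (np.float64(429.0), np.int64(12)), (np.float64(432.0), np.int64(63)), (np.float64(435.0), np.int64(65)), (np.float64(438.0), np.int64(65)), (np.float64(441.0), np.int64(48)), (np.float64(444.0), np.int64(47)), (np.float64(447.0), np.int64(28)), (np.float64(450.0), np.int64(27)), (np.float64(453.0), np.int64(36)), (np.float64(456.0), np.int64(45))]
cheek x [-34.7195049   36.31945857]
```

Emit:
step_arm:
  commands: [3, -4, 1, 0, 0, 0.01, 0, 6.3, -7.7, 4, 0, 0, 0.01, 0, 6.3, -7.7, 9, 0, 0, 0.01, 0, 6.3, -7.7, 14.1, 0, 0, 0.01, 0, 6.3, -7.7, 14.1, 0, 0, 0.01, 0, 6.3, -5.7, 14.1, 0, 0, 0.01, 0, 6.3, -3.7, 14.1, 0, 0, 0.01, 0]

```text
clock: 2.3
eef_pos: [493.2, 362.8, 132.5]
tool_rot: [-3.14, -0.003, 1.327]
force: [-1.0, 1.3, 1.1]
width: 0.2
gripper_force: 0.0
```

Emit:
step_arm:
  commands: [0, 1, 0, 0, 0, 0, 0, 0, 2, 0, 0, 0, 0, 0, 0, 3, 0, 0, 0, 0, 0, 0, 4, 0, 0, 0, 0, 0, 0, 5, 0, 0, 0, 0, 0, 0, 5, 0, 0, 0, 0, 0]

```text
clock: 2.9
eef_pos: [544.8, 346.7, 130.5]
tool_rot: [3.139, -0.0, 1.321]
force: [-0.3, 0.0, 0.2]
width: -0.1
gripper_force: 0.0
```

Emit:
step_arm:
  commands: [0, 0.7, 0, 0, 0, 0, 0, 0, 1.4, 0, 0, 0, 0, 0, 0, 2.0, 0, 0, 0, 0, 0, 0, 2.4, 0, 0, 0, 0, 0, 0, 2.4, 0, 0, 0, 0, 0]

```text
clock: 3.4
eef_pos: [565.8, 341.7, 129.8]
tool_rot: [-3.141, 0.001, 1.322]
force: [-1.8, 0.2, -0.1]
width: 0.1
gripper_force: 0.8
```

Emit:
step_arm:
  commands: [0, 0.3, 0, 0, 0, 0, 0, 0, 0.5, 0, 0, 0, 0, 0, 0, 0.5, 0, 0, 0, 0, 0]

```text
clock: 3.7
eef_pos: [570.2, 340.8, 130.0]
tool_rot: [-3.14, 0.0, 1.323]
force: [-4.2, 1.2, -1.4]
width: 0.0
gripper_force: 1.9
```

Emit:
step_arm:
  commands: [0, 0.2, 0, 0, 0, 0, 0, 0, 0.4, 0, 0, 0, 0, 0, 0, 0.4, 0, 0, 0, 0, 0]

```text
clock: 4.0
eef_pos: [571.1, 340.7, 129.8]
tool_rot: [-3.135, 0.001, 1.324]
force: [-10.0, 1.4, 0.9]
width: 0.3
gripper_force: 5.0
```

Emit:
step_arm:
  commands: [0, 0.2, 0, 0, 0, 0, 0, 0, 0.4, 0, 0, 0, 0, 0, 0, 0.4, 0, 0, 0, 0, 0]

```text
clock: 4.3
eef_pos: [571.4, 340.6, 129.6]
tool_rot: [-3.128, 0.003, 1.325]
force: [-17.4, 1.3, 5.8]
width: -0.2
gripper_force: 8.7
```

Emit:
step_arm:
  commands: [0, -2, 0, 0, 0, 0, 0, 0, -5, 0, 0, 0, 0, 0, -3, -5, -5, 0, 0, 0, 0, -6, -5, -10, 0, 0, 0, 0, -9, -5, -15, 0, 0, 0, 0, -9, -5, -15, 0, 0, 0, 1, -9, -5, -15, 0, 0, 0, 1]

```text
clock: 5.0
eef_pos: [512.1, 261.2, 285.5]
tool_rot: [3.132, -0.006, 1.318]
force: [1.0, 0.8, -0.3]
width: 28.4
gripper_force: 0.0
```

Run:
```python
from h import *
d=grab("wrist","w2"); pickle.dump(d,open("w2.pkl","wb"))
C=np.array([524.3,257.6,0]);th=np.radians(-14);X=np.array([np.cos(th),np.sin(th),0]);Y=np.array([-np.sin(th),np.cos(th),0])
Q=depthpts(d,uvof(mask(d,"red")))-C; q=np.c_[Q@X,Q@Y,Q[:,2]]
print("bar",np.percentile(q[q[:,1]>84],[2,50,98],axis=0).round(1))
P=depthpts(d,uvof(mask(d,"blue")))-C; print("blue",np.percentile(np.c_[P@X,P@Y,P[:,2]],[2,50,98],axis=0).round(1))
plan([(*(C-3*X)[:2],160,76),(*(C)[:2],160,76)])
```

```text
bar [[ 38.7  84.2 153.9]
 [ 43.4  96.7 157.4]
 [ 49.5 109.2 159.5]]
blue [[-18.9 -32.4  88.3]
 [ -1.3   2.1 101.9]
 [ 18.1  34.4 105.2]]
at [510.7 262.8 283.1] [179.6  -0.3  75.6] t 5.05
[-0.23  1.07 12.32] [ 0.006 -0.004 -0.006]
[-0.22  1.37 12.32] [ 0.006 -0.004 -0.006]
```

View pics/w2.png

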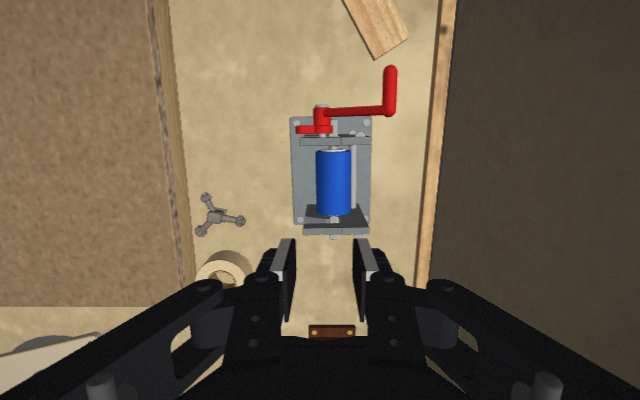

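The lever is fully open (bar at (390,90), measured 43 mm behind the axle), and the roller is still seated at (334,182). Next I look at the cradle with the gripper empty.

Emit:
step_arm:
  commands: [-4, 0.1, 0, 0, 0, 0, 1, -8, 0.3, 0, 0, 0, 0, 1, -12.5, 0.5, 0, 0, 0, 0, 1, -17, 0.6, 0, 0, 0, 0, 1, -21.5, 0.8, 0, 0, 0, 0, 1, -26, 1, 0, 0, 0, 0, 1, -30.5, 1.2, 0, 0, 0, 0, 1, -35, 1.2, 0, 0, 0, 0, 1, -38.3, 1.2, 0, 0, 0, 0, 1, -38.3, 1.2, 0, 0, 0, 0, 1]

```text
clock: 6.05
eef_pos: [424.7, -115.3, 279.9]
tool_rot: [3.141, 0.003, 1.315]
force: [1.0, -0.2, -0.0]
width: 85.6
gripper_force: 0.0
```

Emit:
step_arm:
  commands: [0, 0, 0, 0, 0, 0, 1, 0, 0, 0, 0, 0, 0, 1]

```text
clock: 6.25
eef_pos: [426.2, -109.2, 279.7]
tool_rot: [-3.141, 0.0, 1.325]
force: [-0.9, 0.5, 0.9]
width: 85.4
gripper_force: 0.0
```

Run:
```python
from h import *
d=grab("wrist","w3"); pickle.dump(d,open("w3.pkl","wb"))
yy,xx=np.mgrid[0:400,0:640]; P=depthpts(d,np.c_[xx.ravel(),yy.ravel()])
P=P[(abs(P[:,0]-447)<90)&(abs(P[:,1]+50)<110)]
t=P[(P[:,2]>56)&(P[:,2]<72)]; print(len(t),np.median(t[:,2]))
mm=cv2.minAreaRect(t[:,:2].astype(np.float32)); print(mm)
print(cv2.boxPoints(mm).round(1))
plan([])
```

```text
812 62.17938783197744
((444.9266052246094, -54.665321350097656), (118.18244171142578, 74.75831604003906), 75.11429595947266)
[[ 393.6 -102.2]
 [ 465.9 -121.4]
 [ 496.2   -7.2]
 [ 424.    12. ]]
at [ 426.2 -109.1  279.8] [-180.    -0.    75.9] t 6.3
```

View pics/w3.png

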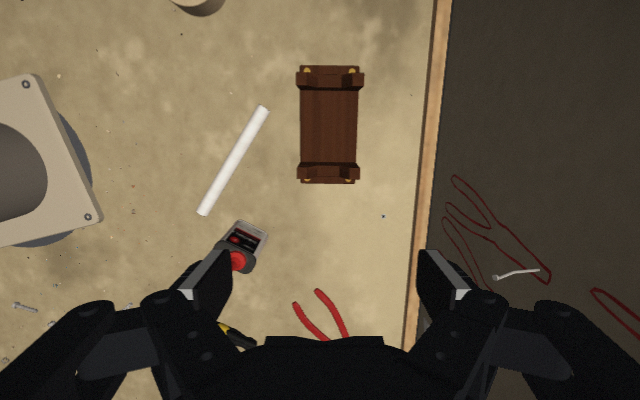

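The cradle lies at (330,125), with its uprights at rows 80 and 172. The size comes out at 118 x 75 mm and 62 mm high, as given. Next I check the notches and plan the return to the roller.

Run:
```python
from h import *
d=pickle.load(open("w3.pkl","rb"))
yy,xx=np.mgrid[0:400,0:640]; P=depthpts(d,np.c_[xx.ravel(),yy.ravel()])
th=np.radians(-14.9);X=np.array([np.cos(th),np.sin(th),0]);Y=np.array([-np.sin(th),np.cos(th),0])
L=P-[444.9,-54.7,0]; l=np.c_[L@X,L@Y,L[:,2]]
for s in(1,-1):
    k=l[(abs(l[:,1]*s-52)<6)&(abs(l[:,0])<40)]; n=k[(k[:,2]<50)&(k[:,2]>40)]; t=k[k[:,2]>58]
    print(s,"floor x",np.percentile(n[:,0],[2,50,98]).round(1),np.median(n[:,2]).round(1),"tops",np.sort(t[:,0])[[0,-1]].round(1),t[t[:,0]<0][:,0].max().round(1),t[t[:,0]>0][:,0].min().round(1),t[:,1].min().round(1),t[:,1].max().round(1))
plan([(524.3,258.6,200,76)])
```

```text
1 floor x [-16.   0.  16.] 44.7 tops [-36.5  37.4] -21.2 21.7 46.0 58.0
-1 floor x [-15.3  -0.5  16.4] 44.7 tops [-39.9  40. ] -0.0 0.0 -58.0 -46.0
at [ 426.2 -109.1  279.8] [-180.    -0.    75.9] t 6.3
[38.05  0.59  7.98] [-0.001 -0.    -0.001]
```

Emit:
step_arm:
  commands: [4, 0.1, 0, 0, 0, 0, 1, 8.5, 0.2, 0, 0, 0, 0, 1, 13, 0.2, 0, 0, 0, 0, 1, 17.5, 0.3, 0, 0, 0, 0, 1, 22, 0.4, 0, 0, 0, 0, 1, 26.5, 0.5, 0, 0, 0, 0, 1, 31, 0.6, 0, 0, 0, 0, 1, 35, 0.6, 2, 0, 0, 0, 1, 38.05, 0.6, 6, 0, 0, 0, 1, 38.05, 0.6, 8, 0, 0, 0, 1]

```text
clock: 7.3
eef_pos: [522.5, 264.6, 196.6]
tool_rot: [-3.138, -0.001, 1.333]
force: [-0.1, 0.4, -0.6]
width: 85.1
gripper_force: 0.0
```

Emit:
step_arm:
  commands: [0, 0, 0, 0, 0, 0, 1, 0, 0, 0, 0, 0, 0, 1, 0, 0, 0, 0, 0, 0, 1]

```text
clock: 7.6
eef_pos: [525.7, 256.7, 201.8]
tool_rot: [3.139, -0.001, 1.322]
force: [0.6, 0.2, 0.3]
width: 85.8
gripper_force: 0.0
```

Run:
```python
from h import *
plan([(524.3,258.6,64,76)])
```

```text
at [525.7 256.7 201.8] [ 1.799e+02 -1.000e-01  7.570e+01] t 7.6
[ 0.13 -0.21 13.78] [ 0.002 -0.001 -0.004]
```

Emit:
step_arm:
  commands: [0.1, -0.2, 3, 0, 0, 0, 1, 0.1, -0.2, 6, 0, 0, 0, 1, 0.1, -0.2, 9, 0, 0, 0, 1, 0.1, -0.2, 11, 0, 0, 0, 1, 0.1, -0.2, 12.5, 0, 0, 0, 1, 0.1, -0.2, 13.6, 0, 0, 0, 1, 0.1, -0.2, 13.6, 0, 0, 0, 1]

```text
clock: 8.3
eef_pos: [522.9, 258.2, 63.9]
tool_rot: [-3.141, 0.0, 1.322]
force: [-0.9, -0.6, 0.1]
width: 86.0
gripper_force: 0.0
```

Emit:
step_arm:
  commands: [0, 0, 0, 0, 0, 0, 0.55, 0, 0, 0, 0, 0, 0, 0.5, 0, 0, 0, 0, 0, 0, 0.45, 0, 0, 0, 0, 0, 0, 0.4, 0, 0, 0, 0, 0, 0, 0, 0, 0, 0, 0, 0, 0, 0, 0, 0, 0, 0, 0, 0, 0]

```text
clock: 9.0
eef_pos: [523.6, 258.8, 65.4]
tool_rot: [3.141, -0.001, 1.323]
force: [-1.0, 0.1, 5.6]
width: 38.7
gripper_force: 59.6
```

Emit:
step_arm:
  commands: [0, -0.5, 0.05, 0, 0, 0, 0, 0, -1, 0.1, 0, 0, 0, 0, 0, -1.5, 0.25, 0, 0, 0, 0, 0, -2, 0.4, 0, 0, 0, 0, 0, -2.5, 0.55, 0, 0, 0, 0]

```text
clock: 9.5
eef_pos: [513.0, 263.0, 64.8]
tool_rot: [3.115, -0.01, 1.318]
force: [15.5, -7.3, 27.3]
width: 38.5
gripper_force: 61.8
```

Emit:
step_arm:
  commands: [0, -0.8, 0.2, 0, 0, 0, 0, 0, -1.6, 0.3, 0, 0, 0, 0, 0, -2.5, 0.4, 0, 0, 0, 0, 0, -3.5, 0.4, 0, 0, 0, 0, 0, -4.5, 0.4, 0, 0, 0, 0, 0, -5.7, 0.4, 0, 0, 0, 0, 0, -5.7, 0.4, 0, 0, 0, 0]

```text
clock: 10.2
eef_pos: [440.5, 279.3, 54.4]
tool_rot: [-3.138, 0.001, 1.325]
force: [-0.6, 0.3, -2.8]
width: 38.2
gripper_force: 61.0
```

Run:
```python
from h import *
plan([(440.5,279.3,204,75.1),(444.9,-54.7,204,75.1),(444.9,-54.7,120,75.1)])
```

```text
at [440.5 279.3  54.4] [-1.798e+02  1.000e-01  7.590e+01] t 10.2
[ -0.02  -0.05 -14.96] [-0.003  0.001  0.014]
[-32.31   8.5  -14.95] [-0.003  0.001  0.014]
[-32.3    8.52  -6.55] [-0.003  0.001  0.014]
```

Emit:
step_arm:
  commands: [0, 0, -4, 0, 0, 0, 0, 0, 0, -8, 0, 0, 0, 0, 0, 0, -12, 0, 0, 0, 0, -3.5, 0.9, -15, 0, 0, 0.01, 0, -7, 1.8, -15, 0, 0, 0.01, 0, -10.5, 2.8, -15, 0, 0, 0.01, 0, -14, 3.7, -15, 0, 0, 0.01, 0, -17.5, 4.6, -15, 0, 0, 0.01, 0, -21, 5.5, -15, 0, 0, 0.01, 0, -24.5, 6.4, -15, 0, 0, 0.01, 0]

```text
clock: 11.2
eef_pos: [445.5, 23.7, 205.0]
tool_rot: [3.141, -0.0, 1.313]
force: [0.6, 0.8, -3.1]
width: 38.4
gripper_force: 62.3
```

Emit:
step_arm:
  commands: [-3, 0.8, 0, 0, 0, 0, 0, -5.5, 1.5, 2, 0, 0, 0, 0, -7.3, 2, 4, 0, 0, 0, 0, -7.8, 2.1, 6, 0, 0, 0, 0, -7.8, 2.1, 8.4, 0, 0, 0, 0, -7.8, 2.1, 8.4, 0, 0, 0, 0, -7.8, 2.1, 8.4, 0, 0, 0, 0]

```text
clock: 11.9
eef_pos: [445.8, -55.7, 121.0]
tool_rot: [-3.141, 0.0, 1.312]
force: [-0.1, -0.3, -2.9]
width: 38.4
gripper_force: 61.8
```

Run:
```python
from h import *
plan([(444.9,-54.7,65,75.1),(444.9,-54.7,30,75.1)])
for n in("scene","wrist","top"):
    d=grab(n); u=uvof(mask(d,"blue")); u=u[(u[:,1]<395)]
    P=depthpts(d,u); P=P[np.linalg.norm(P[:,:2]-[445,-55],axis=1)<80]; print(n,len(P),np.percentile(P,[2,50,98],axis=0).round(1) if len(P)>5 else 0)
    if n=="scene": cv2.imwrite("pics/s2.png",cv2.resize(d["image"][200:360,240:440,::-1],None,fx=3.5,fy=3.5))
    if n=="wrist": cv2.imwrite("pics/w4.png",d["image"][:,:,::-1])
```

```text
at [445.8 -55.7 121. ] [-180.     0.    75.2] t 11.9
[ 0.07 -0.11  5.6 ] [-0.     0.     0.002]
[ 0.08 -0.11  9.1 ] [-0.     0.     0.002]
scene 442 [[420.4 -91.6 135.3]
 [440.  -68.5 156.6]
 [464.6 -36.9 163.7]]
wrist 12314 [[428.1 -75.1 146.9]
 [448.8 -45.3 158.2]
 [469.  -19.9 161. ]]
top 113 [[434.4 -36.1 150.4]
 [448.6 -29.  158.4]
 [468.  -19.7 162.8]]
```

View pics/s2.png

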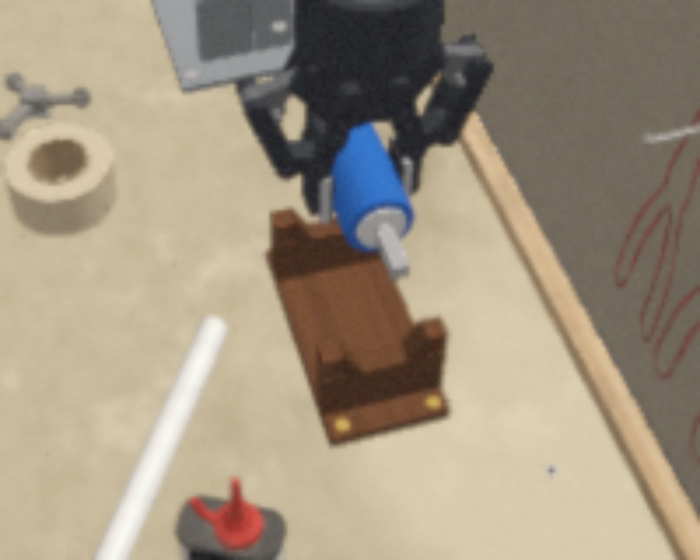

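View pics/w4.png

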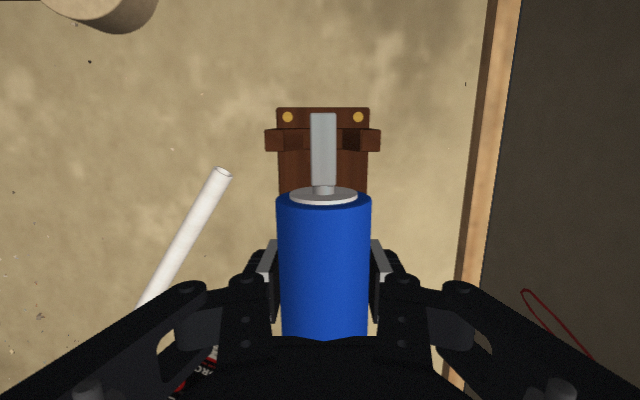

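The roller hangs in the grip above the cradle: barrel at (323,265) and axle end at (323,150) in the wrist view. I check its tilt and position along the axle.

Run:
```python
from h import *
C=np.array([444.9,-54.7,0]);th=np.radians(-14.9);X=np.array([np.cos(th),np.sin(th),0]);Y=np.array([-np.sin(th),np.cos(th),0])
d=grab("wrist"); L=lambda P: np.c_[(P-C)@X,(P-C)@Y,P[:,2]]
b=mask(d,"blue"); l=L(depthpts(d,uvof(b)))
for y in range(-25,40,8):
    k=l[abs(l[:,1]-y)<2]
    if len(k)>30: print(y,np.percentile(k[:,2],99).round(1),np.percentile(k[:,0],[1,99]).round(1))
print("barrel end y",l[:,1].max())
yy,xx=np.mgrid[115:184,314:333]; a=L(depthpts(d,np.c_[xx.ravel(),yy.ravel()])); a=a[a[:,2]>110]
for y in range(38,72,5):
    k=a[abs(a[:,1]-y)<2.5]
    if len(k): print("axle",y,np.median(k,axis=0).round(1))
print(a[:,1].max())
s=grab("scene"); l=L(depthpts(s,uvof(mask(s,"blue")))); l=l[np.linalg.norm(l[:,:2],axis=1)<80]
for y in range(-35,0,8):
    k=l[abs(l[:,1]-y)<3]
    if len(k)>3: print("scene",y,np.percentile(k[:,2],97).round(1))
```

```text
-25 153.0 [-16.3  20.5]
-17 161.5 [-15.9  20. ]
-9 161.6 [-16.3  20.9]
-1 161.6 [-16.4  20.4]
7 161.9 [-16.3  20.8]
15 161.6 [-16.6  19.6]
23 161.6 [-16.3  19.7]
31 161.5 [-16.5  19.6]
barrel end y 34.91355821210012
axle 38 [  0.2  40.5 145. ]
axle 43 [  1.4  43.1 145.9]
axle 48 [  1.4  48.1 145.9]
axle 53 [  1.4  53.1 145.9]
axle 58 [  1.4  58.1 145.9]
axle 63 [  1.4  63.  145.8]
axle 68 [  1.4  65.9 145.8]
66.2601152423121
scene -35 160.8
scene -27 160.6
scene -19 198.1
scene -11 195.9
scene -3 161.0
```

Emit:
step_arm:
  commands: [0.1, -0.15, 2, 0, 0, 0, 0, 0.1, -0.15, 4, 0, 0, 0, 0, 0.1, -0.15, 6, 0, 0, 0, 0, 0.1, -0.15, 7.5, 0, 0, 0, 0, 0.1, -0.15, 8.3, 0, 0, 0, 0, 0.1, -0.15, 8.7, 0, 0, 0, 0, 0.1, -0.15, 8.7, 0, 0, 0, 0]

```text
clock: 12.85
eef_pos: [445.0, -54.1, 33.8]
tool_rot: [3.141, 0.0, 1.313]
force: [0.1, 0.2, -2.8]
width: 38.6
gripper_force: 62.2
```

Emit:
step_arm:
  commands: [0, 0, 0.2, 0, 0, 0, 0, 0, 0, 0.4, 0, 0, 0, 0, 0, 0, 0.4, 0, 0, 0, 0]

```text
clock: 13.15
eef_pos: [445.4, -54.1, 30.5]
tool_rot: [3.14, -0.0, 1.313]
force: [0.0, 0.1, -2.1]
width: 39.0
gripper_force: 62.4
```

Nearly touching; release, then lift.

Emit:
step_arm:
  commands: [0, 0, 0.05, 0, 0, 0, 0.5, 0, 0, 0.05, 0, 0, 0, 0.6, 0, 0, 0.05, 0, 0, 0, 0.8, 0, 0, 0.05, 0, 0, 0, 1, 0, 0, 0.05, 0, 0, 0, 1, 0, 0, 0, 0, 0, 0, 1, 0, 0, -2, 0, 0, 0, 1, 0, 0, -4, 0, 0, 0, 1, 0, 0, -7, 0, 0, 0, 1, 0, 0, -10, 0, 0, 0, 1]

```text
clock: 14.15
eef_pos: [444.1, -54.1, 130.6]
tool_rot: [-3.14, 0.0, 1.312]
force: [1.3, -0.5, -0.5]
width: 85.5
gripper_force: 0.0
```

Emit:
step_arm:
  commands: [-2, 0, -4, 0, 0, 0, 1, -4, 0, -8, 0, 0, 0, 1, -7, 0, -12, 0, 0, 0, 1, -8, 0, -15, 0, 0, 0, 1, -8, 0, -15, 0, 0, 0, 1, -8, 0, -15, 0, 0, 0, 1]

```text
clock: 14.75
eef_pos: [424.2, -131.2, 280.0]
tool_rot: [3.141, -0.001, 1.313]
force: [-0.1, 0.8, -0.9]
width: 85.2
gripper_force: 0.0
```

Run:
```python
from h import *
C=np.array([444.9,-54.7,0]);th=np.radians(-14.9);X=np.array([np.cos(th),np.sin(th),0]);Y=np.array([-np.sin(th),np.cos(th),0])
L=lambda P: np.c_[(P-C)@X,(P-C)@Y,P[:,2]]
d=grab("wrist","w5"); l=L(depthpts(d,uvof(mask(d,"blue")))); l=l[np.linalg.norm(l[:,:2],axis=1)<80]
for y in range(-32,36,10):
    k=l[abs(l[:,1]-y)<3]
    if len(k)>5: print(y,np.percentile(k[:,2],98).round(1),np.percentile(k[:,0],[2,98]).round(1))
yy,xx=np.mgrid[0:300,150:500]; a=L(depthpts(d,np.c_[xx.ravel(),yy.ravel()]))
for s in(1,-1):
    k=a[(abs(a[:,0])<4)&(abs(s*a[:,1]-52)<6)]; print("axle top",s,len(k),np.median(k[:,2]))
t=grab("top"); C2=np.array([524.3,257.6,0]); Q=depthpts(t,uvof(mask(t,"red"))); Q=Q[np.linalg.norm(Q[:,:2]-C2[:2],axis=1)<130]-C2; q=np.c_[Q@X,Q@Y,Q[:,2]]; print("bar",np.median(q[q[:,1]>84],axis=0))
plan([])
```

```text
-32 70.1 [-17.6  18.4]
-22 70.4 [-18.7  19.8]
-12 70.3 [-18.5  19.6]
-2 70.2 [-18.4  19.3]
8 70.3 [-18.3  19.2]
18 70.3 [-18.2  19. ]
28 70.1 [-19.2  18.9]
axle top 1 83 54.48776651076071
axle top -1 73 54.7185488094147
bar [ 42.13908556  96.75209785 158.21436982]
at [ 423.6 -130.4  278.7] [-179.9   -0.    75.3] t 14.85
```

View pics/w5.png

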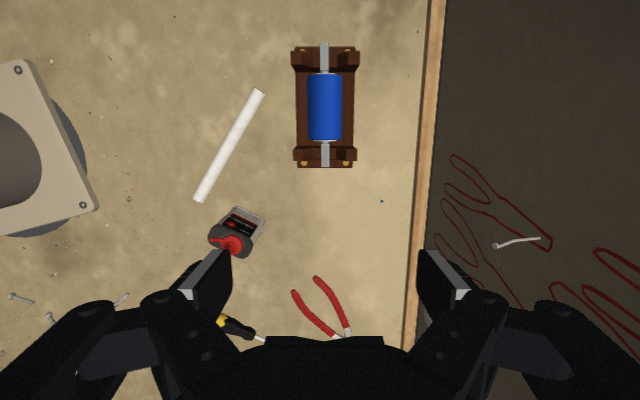

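The roller at (325,107) lies level in both notches: axle tops are 54.5 and 54.7 mm high, barrel top 70 mm. The lever is still open and the robot is clear.

```bash
python3 -c "
from cell import ctrl
print(ctrl.finish_job())"
```

```text
the job is handed in; nothing more can be done
None
```

The job is done and handed in at about 15 s on the robot's clock: the lever was opened to its stop first and left open, and the roller now lies level in both cradle notches, released and clear of the robot.

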